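Press a coffee pail's lid home round its rim

TASK

Two pails of green coffee stand on the cupping table; one has its lid sealed, the other's lid is only laid on and the tongues of its rim still stand up all round. Go round that rim with the fingertips, pressing each tongue down lightly, until the whole rim is home and level with the lid. Do not lift, tip or shove the pail or lean hard on it, and leave the sealed pail and everything else on the table where it is.

Things in the scene. Friction and masses are not known exactly. Their poses are not given: they have to be found in the camera images.
- pail_open: Small round green plastic pail whose white lid is not yet sealed: 182 mm across the lid, 140 mm high with the lid home, full, about 2 kg, loose and upright on the table. A wire bail hangs against its own -x side (reaches 102 mm from the axis, 26 to 116 mm above the table). Origin: centre of its underside; z up.
- lid_top (a point): Centre of the unsealed lid at the height of its rim when home, 140 mm above the table; axes as the pail's. Slits cut the rim into 8 tongues of 45 degrees; tongue k is centred k x 45 degrees from +x towards +y. Each is hinged on a line 62 mm from the centre and ends 91 mm from it; its end starts 11 to 18 mm high. Inside, the sunk panel is 5 mm lower with a 109 mm ring 0.5 mm lower.
- tongue0 (a joint): Tongue 0 of the unsealed lid's rim, centred 0 degrees round from the pail's own +x: angle in rad it stands up; 0 = home, level with the lid; at most 0.65. Stiff friction hinge, no spring: it stays where it is left; pressed down at 80 mm from the axis it yields at about 5 N, and at 0 it meets a hard stop. Press on its top: pushed sideways it does not yield.
- tongue1 (a joint): Tongue 1 of the unsealed lid's rim, centred 45 degrees round from the pail's own +x: angle in rad it stands up; 0 = home, level with the lid; at most 0.65. As tongue 0.
- tongue2 (a joint): Tongue 2 of the unsealed lid's rim, centred 90 degrees round from the pail's own +x: angle in rad it stands up; 0 = home, level with the lid; at most 0.65. As tongue 0.
- tongue3 (a joint): Tongue 3 of the unsealed lid's rim, centred 135 degrees round from the pail's own +x: angle in rad it stands up; 0 = home, level with the lid; at most 0.65. As tongue 0.
- tongue4 (a joint): Tongue 4 of the unsealed lid's rim, centred 180 degrees round from the pail's own +x: angle in rad it stands up; 0 = home, level with the lid; at most 0.65. As tongue 0.
- tongue5 (a joint): Tongue 5 of the unsealed lid's rim, centred 225 degrees round from the pail's own +x: angle in rad it stands up; 0 = home, level with the lid; at most 0.65. As tongue 0.
- tongue6 (a joint): Tongue 6 of the unsealed lid's rim, centred 270 degrees round from the pail's own +x: angle in rad it stands up; 0 = home, level with the lid; at most 0.65. As tongue 0.
- tongue7 (a joint): Tongue 7 of the unsealed lid's rim, centred 315 degrees round from the pail's own +x: angle in rad it stands up; 0 = home, level with the lid; at most 0.65. As tongue 0.
- pail_sealed: The same kind of pail with its lid already home all round (flat rim at 140 mm); loose, 2 kg. Origin: centre of its underside.
- bowl0: White cupping bowl, 90 mm across, 60 mm high, loose, standing between the two pails. Origin: centre of its underside.
- bowl1: Such a bowl, behind the pails.
- bowl2: Such a bowl, behind the pails.
- paper_cup: Empty paper cup, 80 mm across, 110 mm high, loose, behind the pails. Origin: centre of its underside.
- rinse_glass: Glass tumbler, 72 mm across, 90 mm high, loose, to one side. Origin: centre of its underside.
- spoon: Steel cupping spoon, 165 mm long, 11 mm high, loose, at the table's left side. Origin: under the middle; its bowl points to +x.
- pen: Black pen, 140 mm long, 11 mm high, lying loose at the right side. Origin: under the middle; tip to +x.
Mind the look-alikes: they are no part of the job. What is shaped like the pail_open but turquoise is not meant.

How it is judged:
By the outcome, as a careful person would: the job done as asked, in the order asked, and still so for the second after the job is handed in, with the robot touching nothing.
It also fails if it takes over 54 s, if anything falls off the work surface, if the arm or the gripper's body presses on something with over 40 N, if the wrist force passes 120 N, or if a joint passes its speed limit or range.

ROBOT

A 6-joint arm with a two-finger parallel gripper is mounted at the origin on the work surface. World frame = base frame: x ahead of the robot, y to its left, z up, the work surface at z = 0. Lengths are in mm, angles in rad, forces in N, time in s.
With the tool pointing down it reaches from about 400 to 925 mm from the base axis. Payload 12.5 kg.
Tool frame: the origin (TCP) lies at the centre of the arm's flange, where the gripper is bolted on; the fingertips stand 190 mm ahead of it and the grasp point (between the pads) lies 171 mm ahead of it; z points along the fingers, y is the line along which they close (so a half turn about z gives the same grasp; the last joint's range is limited). The gripper opens to 95 mm and grips with 3 to 60 N. Pads are 20 mm wide; open, the fingers measure 119 mm over their backs; the gripper's body (75 mm by 180 mm) begins 59 mm behind the grasp point.
Start: joints at [-1.274, 0.491, 1.559, -0, 1.092, -0.106], TCP at [245.016, -574.971, 404.761] pointing down, gripper open.
Joint ranges: [-3.1, 3.1], [-0.84, 2.19], [0.05, 2.79], [-1.13, 4.28], [0.06, 2.93], [-2.69, 2.69]. Speed limits (rad/s): [2.22, 2.22, 2.79, 3.14, 3.14, 3.14].

INTERFACE

Orientations are given as [roll, pitch, yaw] about the fixed x, y, z axes, in that order (R = Rz(yaw) Ry(pitch) Rx(roll)).
In Python, from cell import env, read_camera, search_frame, cut_out gives the robot as it stands. The module is installed in compiled form; this text tells all that it offers.
- The arm moves only by the tool move_arm, never from a script. Its argument "commands" is a list of rows, each a list of 3 entries, a list of its own where there are three numbers: the shift along the world's x, y, z normalised to -1 to 1, where 1 is 0.03 m, then the turn about the world's z normalised to -1 to 1, where 1 is 0.08 rad, then the opening, from -1 (shut) to 1 (fully open), so that 0 is half open. A call has 1 to 20 rows; each row shifts and turns the commanded pose from where the row before left it; what a row does not reach is not made up. A row lasts 1/12 s, in which the tool goes at most 41.7 mm and 7.16 degrees, less where a joint would pass 70% of its speed; a pose out of reach is approached as far as the arm can. A call with a number of a shift or a turn outside -1 to 1 is refused whole. A call with a gripper value outside its range is refused whole. The fingers move at their own pace and stop on an object; the grip force is fixed at half the most. Time passes only in rows, so rows that do not move let the fingers close. It gives the time, the measured TCP pose, the force, the opening and the grip force at its end, in the units of the state.
- env.state(): the state, without advancing time (a new reading comes with each control period).
- read_camera(name): name is "side" or "top"; returns a dict with "image" (400x640x3 uint8, red, green, blue), "fx", "fy", "cx", "cy" (pixels), "rvec" (rotation vector, rad) and "tvec" (3), from world to camera coordinates, as OpenCV has them. Camera axes: x right, y down, z forward; pixel columns grow to the right and rows downward; lengths in mm; the calibration is good to about 2 mm. A picture is of the moment at which its call begins. There is no depth.
- env.job_done(): hands the job in; it is judged then, once.
Trained networks look in a picture, given as the dict that the camera call returned (one of the last four; its "shot" number tells which), for a name from the list of things; names that differ only in an ending like _2 or _b are one class to them, and where a whole thing is asked for, a point or a joint stands for the part that bears it (a point fixed in the world has none). Each returns a list of dicts, best first, with "confidence" (0 to 1); they miss things now and then, are a little off and sometimes report something else, mostly with a low value. They report only what shows in the picture. A call takes as long as a camera call. They do not tell look-alikes from the thing itself.
- search_frame(thing, picture): "at" ([column, row] in pixels, amid what is visible of it).
- cut_out(thing, picture): "region" (400x640 bool, what is visible of it) and "at" ([column, row] in pixels, amid what is visible of it).
The state is a dict: "t": time; "joints": joint angles; "qvel": joint speeds; "tau": joint torques, N m; "eef_pos": TCP position; "tcp_rot": TCP orientation; "ft_force": force on the tool from outside, world axes, zero at the start; "moment": the same for the moment, N m; "opening": opening from 0.0 (shut) to 1.0 (fully open); "grip_force": force on a finger pad.
Only numpy, scipy, OpenCV 4.12 (cv2) and the standard library are available. Lean on these libraries where they do the work, as an engineer would, in place of code of your own. Each camera call takes 0.05 s, during which the arm holds its last target. There are 200 camera calls.

## Working session

There is one attempt and no reset: what is moved stays moved. The work goes in short steps, Python scripts to look and compute and a tool call to move; the robot and the scene stay as the last step left them, time stands still between calls to the robot, and variables do not carry over. Pictures are saved under pics/ and viewed, at most 10 in all, crops included, and the job is handed in when it is done.

Besides the shell and the picture viewer there is one more tool, called after "Emit:" in YAML: its name, and indented under it one key for each argument. move_arm: Moves the arm, as the interface text tells. Its arguments: {"type":"object","properties":{"commands":{"type":"array","items":{"type":"array"}}},"required":["commands"]}

```bash
mkdir -p pics
python3 - <<'E'
from cell import env, read_camera, search_frame, cut_out
import cv2
for n in("side","top"):
    p=read_camera(n); cv2.imwrite(f"pics/{n}0.png",p["image"][:,:,::-1])
    print(n,p["fx"],p["cx"],p["cy"],p["rvec"],p["tvec"])
    for th in("pail_open","pail_sealed","lid_top"):
        print(th,[(r["at"],r["confidence"]) for r in search_frame(th,p)])
print(env.state())
E
```

```text
side 459.74475440942 321.06854259358386 194.86893329503394 [ 2.15341316  0.84784452 -0.36536921] [-281.05632968 -206.45947723 1869.3439    ]
pail_open [([443.6, 200.0], 0.69), ([144.9, 282.9], 0.68), ([312.4, 217.7], 0.64), ([195.3, 215.7], 0.57)]
pail_sealed [([437.4, 147.6], 0.68), ([393.1, 161.5], 0.63)]
lid_top [([311.6, 219.2], 0.94), ([196.9, 216.0], 0.77), ([144.8, 281.4], 0.73)]
top 445.7230781000412 321.2822140170383 202.03549091014293 [ 2.17082448 -2.201279    0.10572274] [-137.53331961  514.48417287 1580.75861887]
pail_open [([418.6, 271.6], 0.96), ([345.6, 189.3], 0.75), ([485.7, 239.5], 0.58)]
pail_sealed [([218.4, 194.4], 0.92)]
lid_top [([416.6, 272.4], 0.91), ([348.9, 188.9], 0.84), ([485.2, 237.0], 0.62)]
{'t': 0.4, 'joints': array([-1.27360115e+00,  4.91035364e-01,  1.55897365e+00, -3.38395089e-06,
        1.09170553e+00, -1.05580684e-01]), 'qvel': array([-7.28290620e-04, -1.32485643e-03,  2.92706828e-05, -1.26818635e-03,
       -2.61119318e-04, -1.64630561e-03]), 'tau': array([-1.22679838e-03, -6.11917305e+01, -2.58175796e+01,  6.92497822e-02,
        4.53002122e-02, -2.47014680e-05]), 'eef_pos': array([ 245.01667156, -574.97634404,  404.65141293]), 'tcp_rot': array([-3.14147112e+00, -9.85952739e-06,  4.02777416e-01]), 'ft_force': array([0.45458719, 0.442819  , 0.07099644]), 'moment': array([-0.02282918, -0.07715562,  0.0185301 ]), 'grip_force': 0.0, 'opening': 0.9989090265609215}
```

View pics/side0.png

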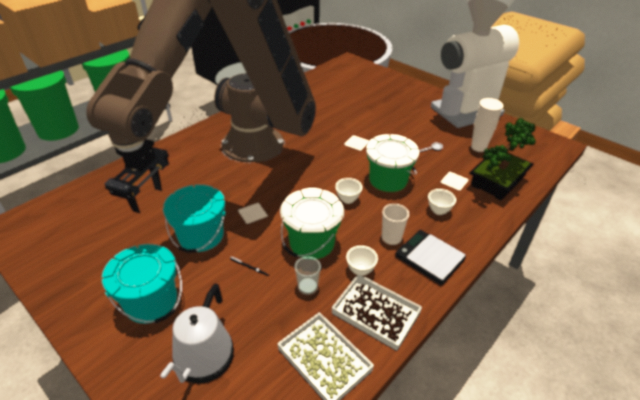

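View pics/top0.png

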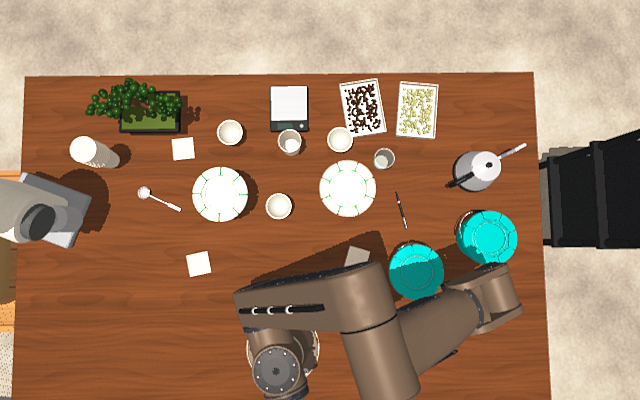

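Green pails with white lids are at top (348,189) and (220,194), which are side (312,218) and (392,160). The turquoise ones at top (417,271) and (487,237) are look-alikes. I'll enlarge both green pails to see which one has raised tongues.

```bash
cat > h.py <<'E'
import numpy as np, cv2
def K(p): return np.array([[p["fx"],0,p["cx"]],[0,p["fy"],p["cy"]],[0,0,1.]])
def proj(p,X): return cv2.projectPoints(np.array(X,float).reshape(-1,3),np.array(p["rvec"],float),np.array(p["tvec"],float),K(p),None)[0].reshape(-1,2)
def onz(p,uv,z):
    R=cv2.Rodrigues(np.array(p["rvec"],float))[0]; t=np.array(p["tvec"],float)
    d=R.T@np.linalg.inv(K(p))@np.array([uv[0],uv[1],1.]); c=-R.T@t
    return c+d*(z-c[2])/d[2]
E
python3 - <<'E'
from cell import *
from h import *
s=read_camera("side");t=read_camera("top")
def crop(p,c,w=72,h=54,k=5.5): 
    x,y=c; return cv2.resize(p["image"][y-h//2-10:y+h//2+10,x-w//2:x+w//2,::-1],(400,300),interpolation=cv2.INTER_CUBIC)
im=np.vstack([np.hstack([crop(t,(348,189),88),crop(t,(220,194),88)]),np.hstack([crop(s,(312,218),88),crop(s,(392,160),88)])])
cv2.imwrite("pics/crop.png",im)
for n,a,b in(("A",(348,189),(312,214)),("B",(220,194),(392,155))): print(n,onz(t,a,140),onz(s,b,140))
E
```

```text
A [ 545.31203282 -232.85430375  140.        ] [ 562.34858642 -239.68902681  140.        ]
B [534.11185212 193.49992789 140.        ] [559.05324957 166.26767971 140.        ]
```

View pics/crop.png

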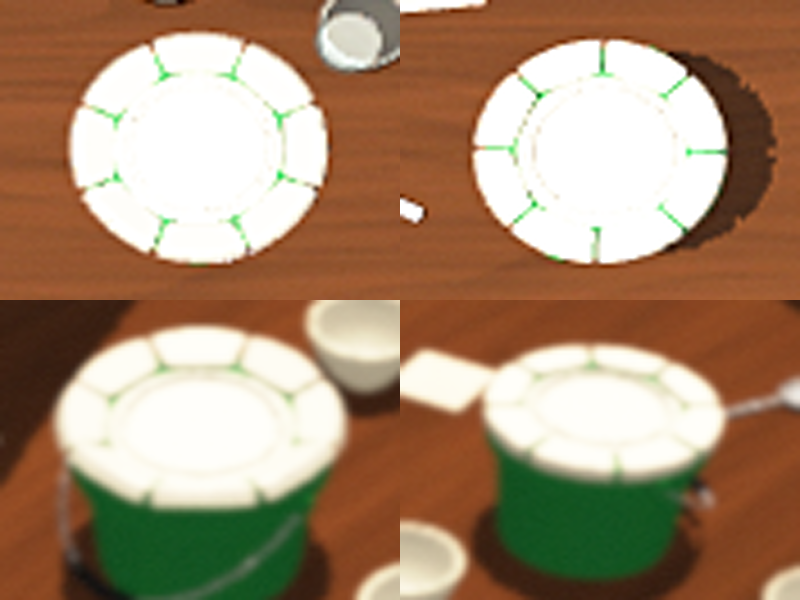

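Run:
```python
from cell import *
from h import *
from scipy.optimize import least_squares
P=[read_camera("top"),read_camera("side")]
for n,cs in(("A",[(348,189),(312,210)]),("B",[(220,194),(392,152)])):
    E=[]
    for p,c in zip(P,cs):
        im=p["image"].astype(int); m=((im.min(2)>130)).astype(np.uint8)
        b=np.zeros_like(m); cv2.circle(b,c,38,1,-1); m&=b
        m=cv2.morphologyEx(m,cv2.MORPH_CLOSE,np.ones((5,5)))
        nb,l,st,_=cv2.connectedComponentsWithStats(m); 
        m=(l==l[c[1],c[0]]).astype(np.uint8)
        k=max(cv2.findContours(m,0,1)[0],key=len); h=cv2.convexHull(k); 
        e=cv2.fitEllipse(k); E.append(k.reshape(-1,2)); print(n,e,cv2.boundingRect(k))
    a=np.linspace(0,2*np.pi,360)
    def f(v):
        o=[]
        for p,k in zip(P,E):
            q=proj(p,np.c_[v[0]+v[3]*np.cos(a),v[1]+v[3]*np.sin(a),0*a+v[2]])
            o.append(np.array([cv2.pointPolygonTest(q.astype(np.float32).reshape(-1,1,2),(float(x),float(y)),True) for x,y in k]))
        return np.concatenate(o)
    r=least_squares(f,[550,-233 if n=="A" else 180,145,89],loss="soft_l1",diff_step=1e-3); print(n,r.x,r.cost)
    for p in P: print(onz(p,E[0].mean(0) if p is P[0] else E[1].mean(0),140))
```

```text
A ((347.26837158203125, 188.07896423339844), (55.67141342163086, 55.988101959228516), 145.89605712890625) (319, 160, 57, 57)
A ((313.9783020019531, 208.37608337402344), (44.954280853271484, 67.98448944091797), 77.38449096679688) (280, 182, 69, 50)
A [ 549.80931959 -228.3500356   147.3661786    94.30998713] 285.3446105852331
[ 548.00535376 -230.61295366  140.        ]
[ 549.90395779 -207.42829351  140.        ]
B ((219.48297119140625, 193.97259521484375), (54.2039794921875, 55.04730987548828), 65.26103973388672) (192, 167, 56, 55)
B ((389.41363525390625, 149.3457794189453), (30.765226364135742, 62.365047454833984), 98.938720703125) (355, 134, 65, 33)
B [534.58807054 195.03909935 138.79806647  92.38008729] 234.8818214981487
[534.57582232 194.78989829 140.        ]
[522.61239542 184.12405346 140.        ]
```

Run:
```python
from cell import *
from h import *
P=[read_camera("top"),read_camera("side")]
T=P[0]; print("A154",onz(T,(347.5,188.3),154),"A140",onz(T,(347.5,188.3),140))
a=np.linspace(0,2*np.pi,100); rows=[]
C={"A":onz(T,(347.5,188.3),147),"B":onz(T,(219.7,194.2),140)}
for p in P:
    row=[]
    for n in "AB":
        c=C[n]; o=proj(p,[[c[0],c[1],140]])[0]; x0,y0=int(o[0])-40,int(o[1])-30
        im=cv2.resize(p["image"][y0:y0+60,x0:x0+80,::-1],None,fx=5,fy=5,interpolation=cv2.INTER_CUBIC)
        for r,z,col in((91,140,(0,0,255)),(62,140,(255,0,0)),(87,154,(0,160,0))):
            q=((proj(p,np.c_[c[0]+r*np.cos(a),c[1]+r*np.sin(a),0*a+z])-[x0,y0]+.5)*5).astype(np.int32)
            cv2.polylines(im,[q],True,col,1)
        row.append(im)
    rows.append(np.hstack(row))
cv2.imwrite("pics/ov.png",np.vstack(rows)); print(C)
```

```text
A154 [ 546.10692374 -230.1838047   154.        ] A140 [ 547.68652914 -231.22755008  140.        ]
{'A': array([ 546.89672644, -230.70567739,  147.        ]), 'B': array([533.45645391, 194.49166679, 140.        ])}
```

View pics/ov.png

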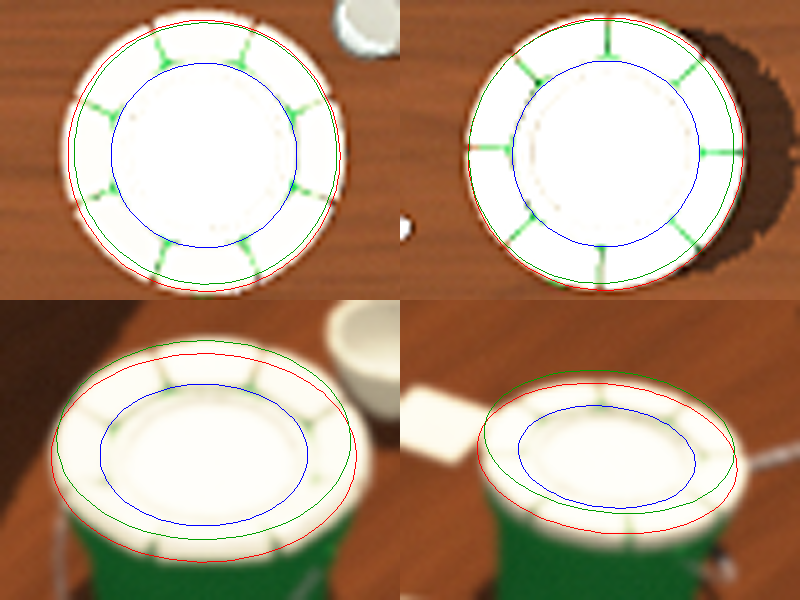

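Pail A is the open one: top (348,189), side (312,210). In the overlay its rim sits higher and wider than a home rim and shows notches at the slit ends, while B at (220,194) matches the flat 140 mm rim. The lid centre is about (548,-230), with tongue centres at multiples of 45°. I'll shut the fingers and move above the far tongue.

Emit:
move_arm:
  commands:
    - [[0.635,0.575,-0.05],0,-1]
    - [[0.635,0.575,-0.05],0,-1]
    - [[0.635,0.575,-0.05],0,-1]
    - [[0.635,0.575,-0.05],0,-1]
    - [[0.635,0.575,-0.05],0,-1]
    - [[0.635,0.575,-0.05],0,-1]
    - [[0.635,0.575,-0.05],0,-1]
    - [[0.635,0.575,-0.05],0,-1]
    - [[0.635,0.575,-0.05],0,-1]
    - [[0.635,0.575,-0.05],0,-1]
    - [[0.635,0.575,-0.05],0,-1]
    - [[0.635,0.575,-0.05],0,-1]
    - [[0.635,0.575,-0.05],0,-1]
    - [[0.635,0.575,-0.05],0,-1]
    - [[0.635,0.575,-0.05],0,-1]
    - [[0.635,0.575,-0.05],0,-1]
    - [[0.635,0.575,-0.05],0,-1]
    - [[0.635,0.575,-0.05],0,-1]
    - [[0.635,0.575,-0.05],0,-1]
    - [[0,0,0],0,-1]

```text
t: 2.37
eef_pos: [609.3, -244.4, 375.8]
tcp_rot: [-3.141, -0.001, 0.406]
ft_force: [0.3, -0.7, 0.6]
opening: 0.007
grip_force: 0.0
```

Emit:
move_arm:
  commands:
    - [[0.6,0.57,0],0,-1]
    - [[0,0,-0.5],0,-1]
    - [[0,0,-0.2],0,-1]
    - [[0,0,-0.2],0,-1]
    - [[0,0,-0.2],0,-1]
    - [[0,0,-0.2],0,-1]
    - [[0,0,-0.1],0,-1]
    - [[0,0,0],0,-1]

```text
t: 3.03
eef_pos: [624.8, -230.7, 334.2]
tcp_rot: [3.141, -0.0, 0.402]
ft_force: [1.0, -0.8, 1.9]
opening: 0.004
grip_force: 0.6
```

Run:
```python
from cell import *
from h import *
p=read_camera("side")
cv2.imwrite("pics/s2.png",cv2.resize(p["image"][150:270,240:400,::-1],(800,600),interpolation=cv2.INTER_CUBIC))
s=env.state();print(s["eef_pos"],s["ft_force"])
```

```text
[ 624.70903322 -230.59309807  334.35729838] [-0.35309652  0.14788963  1.01529848]
```

View pics/s2.png

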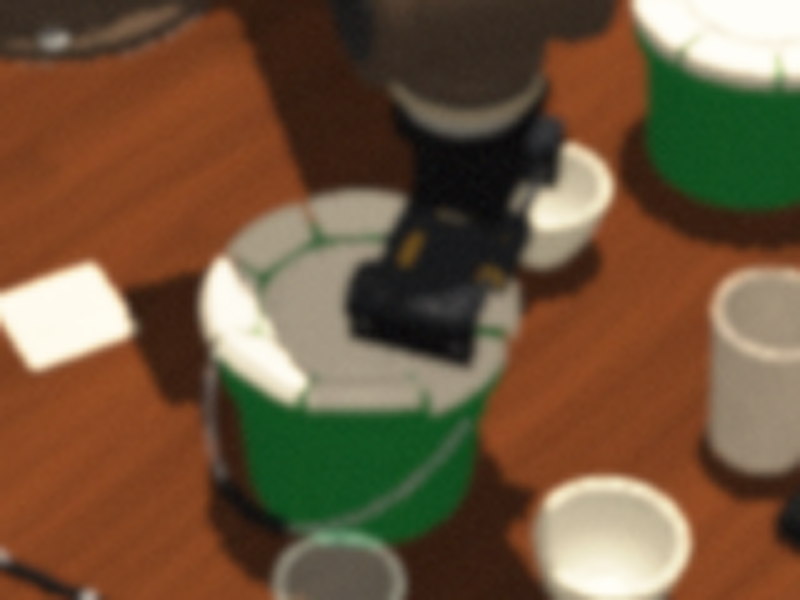

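The shut fingers are over the far tongue (crop about (420,330)), already bearing on it lightly. I'll go down in small steps to find the stop.

Emit:
move_arm:
  commands:
    - [[0,0,-0.05],0,-1]
    - [[0,0,-0.05],0,-1]

```text
t: 3.25
eef_pos: [624.9, -230.4, 331.7]
tcp_rot: [3.141, -0.0, 0.403]
ft_force: [0.4, -1.9, 4.8]
opening: 0.008
grip_force: 2.2
```

Emit:
move_arm:
  commands:
    - [[0,0,-0.03],0,-1]
    - [[0,0,0],0,-1]

```text
t: 3.42
eef_pos: [625.0, -230.3, 330.5]
tcp_rot: [3.141, -0.0, 0.403]
ft_force: [0.2, -1.9, 3.5]
opening: 0.004
grip_force: 1.6
```

Emit:
move_arm:
  commands:
    - [[0,0,-0.02],0,-1]
    - [[0,0,0],0,-1]

```text
t: 3.58
eef_pos: [624.9, -230.3, 330.4]
tcp_rot: [3.141, -0.0, 0.403]
ft_force: [-1.3, -2.9, 7.7]
opening: 0.006
grip_force: 3.8
```

Emit:
move_arm:
  commands:
    - [[0,0,-0.02],0,-1]
    - [[0,0,0],0,-1]

```text
t: 3.75
eef_pos: [624.9, -230.3, 330.3]
tcp_rot: [3.14, -0.0, 0.403]
ft_force: [-2.8, -2.3, 11.8]
opening: 0.004
grip_force: 5.8
```

Tongue 0 meets its stop at TCP z of about 330.3 with about 12 N. I'll repeat the same press on the others.

Emit:
move_arm:
  commands:
    - [[0,0,0.4],0,-1]
    - [[0,0,0.8],0,-1]
    - [[-0.377,0.907,0],0,-1]
    - [[-0.377,0.907,0],0,-1]
    - [[0,0,0],0,-1]
    - [[0,0,-0.4],0,-1]
    - [[0,0,-0.2],0,-1]
    - [[0,0,-0.2],0,-1]
    - [[0,0,-0.2],0,-1]
    - [[0,0,-0.1],0,-1]
    - [[0,0,-0.05],0,-1]
    - [[0,0,-0.05],0,-1]
    - [[0,0,0],0,-1]
    - [[0,0,0],0,-1]

```text
t: 4.92
eef_pos: [602.5, -175.7, 330.3]
tcp_rot: [3.141, -0.001, 0.403]
ft_force: [-1.1, 2.9, 11.6]
opening: 0.006
grip_force: 5.4
```

Emit:
move_arm:
  commands:
    - [[0,0,0.4],0,-1]
    - [[0,0,0.8],0,-1]
    - [[-0.907,0.377,0],0,-1]
    - [[-0.907,0.377,0],0,-1]
    - [[0,0,0],0,-1]
    - [[0,0,-0.4],0,-1]
    - [[0,0,-0.2],0,-1]
    - [[0,0,-0.2],0,-1]
    - [[0,0,-0.2],0,-1]
    - [[0,0,-0.1],0,-1]
    - [[0,0,-0.05],0,-1]
    - [[0,0,-0.05],0,-1]
    - [[0,0,0],0,-1]
    - [[0,0,0],0,-1]

```text
t: 6.08
eef_pos: [548.1, -153.0, 330.2]
tcp_rot: [3.141, -0.001, 0.403]
ft_force: [-2.7, 3.7, 12.7]
opening: 0.004
grip_force: 6.5
```

Same stop height and force on tongues 1 and 2. Continuing round.

Emit:
move_arm:
  commands:
    - [[0,0,0.4],0,-1]
    - [[0,0,0.8],0,-1]
    - [[-0.907,-0.377,0],0,-1]
    - [[-0.907,-0.377,0],0,-1]
    - [[0,0,0],0,-1]
    - [[0,0,-0.4],0,-1]
    - [[0,0,-0.2],0,-1]
    - [[0,0,-0.2],0,-1]
    - [[0,0,-0.2],0,-1]
    - [[0,0,-0.1],0,-1]
    - [[0,0,-0.05],0,-1]
    - [[0,0,-0.05],0,-1]
    - [[0,0,0],0,-1]
    - [[0,0,0],0,-1]

```text
t: 7.25
eef_pos: [493.5, -175.4, 330.2]
tcp_rot: [3.141, -0.0, 0.403]
ft_force: [-6.1, 3.1, 16.1]
opening: 0.003
grip_force: 7.8
```

Emit:
move_arm:
  commands:
    - [[0,0,0.4],0,-1]
    - [[0,0,0.8],0,-1]
    - [[-0.377,-0.907,0],0,-1]
    - [[-0.377,-0.907,0],0,-1]
    - [[0,0,0],0,-1]
    - [[0,0,-0.4],0,-1]
    - [[0,0,-0.2],0,-1]
    - [[0,0,-0.2],0,-1]
    - [[0,0,-0.2],0,-1]
    - [[0,0,-0.1],0,-1]
    - [[0,0,-0.05],0,-1]
    - [[0,0,-0.05],0,-1]
    - [[0,0,0],0,-1]
    - [[0,0,0],0,-1]

```text
t: 8.42
eef_pos: [470.8, -229.8, 330.2]
tcp_rot: [3.141, 0.0, 0.403]
ft_force: [-6.2, 2.5, 14.9]
opening: 0.003
grip_force: 7.4
```

Emit:
move_arm:
  commands:
    - [[0,0,0.4],0,-1]
    - [[0,0,0.8],0,-1]
    - [[0.377,-0.907,0],0,-1]
    - [[0.377,-0.907,0],0,-1]
    - [[0,0,0],0,-1]
    - [[0,0,-0.4],0,-1]
    - [[0,0,-0.2],0,-1]
    - [[0,0,-0.2],0,-1]
    - [[0,0,-0.2],0,-1]
    - [[0,0,-0.1],0,-1]
    - [[0,0,-0.05],0,-1]
    - [[0,0,-0.05],0,-1]
    - [[0,0,0],0,-1]
    - [[0,0,0],0,-1]

```text
t: 9.58
eef_pos: [493.4, -284.4, 330.2]
tcp_rot: [3.141, -0.0, 0.403]
ft_force: [-5.3, -0.7, 11.0]
opening: 0.002
grip_force: 5.8
```

Emit:
move_arm:
  commands:
    - [[0,0,0.4],0,-1]
    - [[0,0,0.8],0,-1]
    - [[0.907,-0.377,0],0,-1]
    - [[0.907,-0.377,0],0,-1]
    - [[0,0,0],0,-1]
    - [[0,0,-0.4],0,-1]
    - [[0,0,-0.2],0,-1]
    - [[0,0,-0.2],0,-1]
    - [[0,0,-0.2],0,-1]
    - [[0,0,-0.1],0,-1]
    - [[0,0,-0.05],0,-1]
    - [[0,0,-0.05],0,-1]
    - [[0,0,0],0,-1]
    - [[0,0,0],0,-1]

```text
t: 10.75
eef_pos: [547.8, -307.2, 330.3]
tcp_rot: [3.14, -0.001, 0.403]
ft_force: [-1.9, -0.6, 9.8]
opening: 0.001
grip_force: 4.9
```

Emit:
move_arm:
  commands:
    - [[0,0,0.4],0,-1]
    - [[0,0,0.8],0,-1]
    - [[0.907,0.377,0],0,-1]
    - [[0.907,0.377,0],0,-1]
    - [[0,0,0],0,-1]
    - [[0,0,-0.4],0,-1]
    - [[0,0,-0.2],0,-1]
    - [[0,0,-0.2],0,-1]
    - [[0,0,-0.2],0,-1]
    - [[0,0,-0.1],0,-1]
    - [[0,0,-0.05],0,-1]
    - [[0,0,-0.05],0,-1]
    - [[0,0,0],0,-1]
    - [[0,0,0],0,-1]

```text
t: 11.92
eef_pos: [601.9, -285.2, 330.3]
tcp_rot: [3.14, -0.001, 0.402]
ft_force: [-1.4, 1.1, 11.4]
opening: 0.002
grip_force: 5.5
```

All eight tongues met the stop. I'll lift clear, back off and check.

Emit:
move_arm:
  commands:
    - [[0,0,0.4],0,-1]
    - [[0,0,0.8],0,-1]
    - [[0,0,0.8],0,-1]
    - [[-0.8,-0.6,0.2],0,-1]
    - [[-0.8,-0.6,0],0,-1]
    - [[-0.8,-0.6,0],0,-1]
    - [[-0.8,-0.6,0],0,-1]
    - [[-0.8,-0.6,0],0,-1]
    - [[-0.8,-0.6,0],0,-1]
    - [[-0.8,-0.6,0],0,-1]
    - [[-0.8,-0.6,0],0,-1]
    - [[-0.8,-0.6,0],0,-1]
    - [[-0.8,-0.6,0],0,-1]
    - [[-0.8,-0.6,0],0,-1]
    - [[-0.5,-0.6,0],0,-1]
    - [[-0.3,-0.3,0],0,-1]
    - [[0,0,0],0,-1]
    - [[0,0,0],0,-1]

```text
t: 13.42
eef_pos: [314.0, -509.5, 395.0]
tcp_rot: [-3.141, -0.0, 0.401]
ft_force: [-0.8, -0.4, -0.1]
opening: 0.004
grip_force: 0.0
```

Run:
```python
from cell import *
from h import *
t=read_camera("top");s=read_camera("side")
f=lambda p,x,y:cv2.resize(p["image"][y-38:y+37,x-50:x+50,::-1],(400,300),interpolation=cv2.INTER_CUBIC)
o=cv2.imread("pics/top0.png")[:,:,::-1];q=cv2.imread("pics/side0.png")[:,:,::-1]
cv2.imwrite("pics/end.png",np.vstack([np.hstack([f({"image":o},348,189),f(t,348,189)]),np.hstack([f({"image":q},312,218),f(s,312,218)])]))
```

```text
(no output)
```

View pics/end.png

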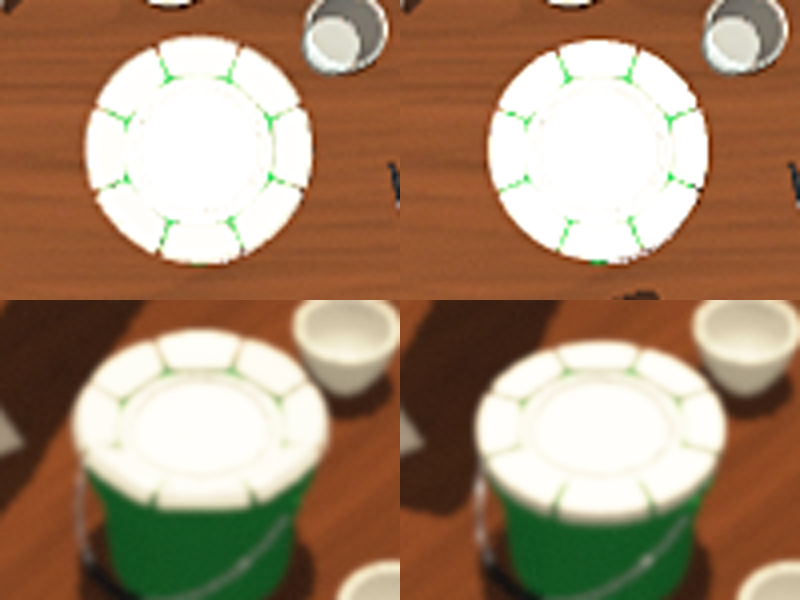

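The before/after crops show the rim now flat all round: the side view gives an even ellipse, and the top outline has shrunk to the home size. The pail, the glass at crop (745,35) and the bowl have not moved. Handing in.

```bash
python3 -c "
from cell import env
print(env.job_done())"
```

```text
the job is handed in; nothing more can be done
None
```

All eight tongues of the open pail's rim are pressed home and level with the lid (about 10–16 N each, 13.4 s in all); the pail and the neighbouring glass and bowl show no movement in the before/after pictures, and the job is handed in.

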